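# Lock the coppersmith's strongbox

## Task

Shut the strongbox's lid, then swing the open steel shackle round so that its free end stands over the eye in the lid's plate, and press it down into the brass lock until the hidden pawl clicks and it stays down when you let go. Press no harder than the lock needs, never ramming it, and leave the jug, the bowl and the hammer where they are.

Things in the scene. Friction and masses are not known exactly. Their poses are not given: they have to be found in the camera images.
- chest: Dark wooden strongbox, 180 x 260 x 85 mm high without lid, copper bands, fixed to the bench. Origin: centre of its underside. x points from front to rear, y to the left seen from the front, z up. On its front (-x) sits the fixed brass lock, 34 mm (x) by 64 mm (y), at x -124 to -90 mm, y +-32, top 90 mm high, with two upright holes in its top.
- lid (a joint): Lid angle about the strongbox's rear top edge (hinge along y at x +90, z 85 mm): 0 is shut; it starts 0.3 to 0.8 open and stays where it is left. About 2 N at the front edge moves it. Lid 180 x 260 x 14 mm, its top 99 mm high when shut. It cannot shut with the shackle's toe in or over toe_hole.
- lid_press (a point): Point on top of the lid, moving with it, 30 mm behind its front edge and 90 mm right (-y) of its middle: a place to push it down clear of the shackle. Axes turn with the lid.
- lid_eye (a point): Centre of the eye (16 mm in x by 14 mm in y) in the flat steel plate, 24 mm wide and 4 mm thick, that stands out 35 mm from the lid's front edge. Point on the plate's top face; axes turn with the lid. With the lid shut it is right over toe_hole, 5 mm above it, and the shackle's toe goes down through it into the lock.
- shackle: Steel U, 10 mm bar, 120 g, legs 36 mm apart. Origin: lower end of the long leg (heel), on its axis; z up; toe at y -36; rubber-sleeved crown, axis at z 93 mm, straight for 16 mm. The heel stands 20 mm deep in heel_hole on a spring ejector, turns freely, can be pulled out. Starts at yaw -1.1 to -1.7 rad relative to the chest (toe out to the front); at 0 the toe is over toe_hole.
- shackle_grip (a point): Middle of the crown bar, on its axis, 18 mm from the heel's axis: where to pinch it from above, across the bar, lightly (20 to 30 N): in a hard grip it keeps any lean it had (up to 3 degrees of play) and can wedge in the holes. Axes of the shackle (bar along y).
- shackle_toe (a point): Lower end of the short leg (toe), on its axis, 29 mm above the shackle's origin and 64 mm below the crown's axis. It ends in a cone 5 mm high, 4 mm across at the tip; above is a notch for the pawl. With the shackle open it is 9 mm above the lock's top.
- toe_hole (a point): Mouth centre of the lock's free hole, 12 mm wide, in the lock's top; axes of the chest. Hidden in it a pawl clicks when the toe's end is 20 to 37 mm below here (differs each time, cannot be seen); a hard stop follows 2.5 mm below the click. Once clicked, the shackle stays down when let go; unclicked, it springs up again.
- lock_core: Inner works of the brass lock (pawl and stop in the free hole, keyhole on the front). Origin: middle of the lock's top; axes of the chest; its origin does not tell the pawl's depth. An ejector under the heel pushes up 2.6 to 4.6 N, the pawl adds 2 to 6 N just before the click; 12 to 20 N felt at the stop means it has clicked. Over 30 N on pawl or stop damages the lock.
- heel_hole (a point): Mouth centre of the heel's hole in the lock's top, 11 mm wide, 36 mm left (+y) of toe_hole: the upright axis about which the shackle turns; axes of the chest.
- jug: Bystander: copper jug, 135 mm high, 80 mm wide, left of the strongbox. Origin: centre of its underside.
- bowl: Bystander: brass bowl, 110 mm wide, 45 mm high, right of the strongbox. Origin: centre of its underside.
- hammer: Bystander: hammer 260 mm long lying on the bench to the right, nearer the robot, handle towards its own -x.
Mind the look-alikes: they are no part of the job. What is meant by the shackle is not blue or green, and is the smaller of those in its own colour.

How it is judged:
On the way, in this order (a step that is already met when the one before it is completed fails the run):
1. the lid is shut (value of joint lid below 0.035 rad), for 0.2 s.
2. the toe has gone through the eye into the lock's free hole (value of joint lid below 0.035 rad and horizontal distance between shackle_toe and toe_hole below 0.005 m and z of shackle_toe in the frame of toe_hole below -0.006 m), for 0.1 s.
At the end, for the whole second after the job is handed in: The lid is shut (under 0.035 rad), the shackle, let go, is at rest with its toe in the lock's free hole (within 4 mm of its axis) and stays there, held by the pawl, the toe's end at least 18.5 mm below the lock's top (value of joint lid below 0.035 rad and horizontal distance between shackle_toe and toe_hole below 0.004 m and z of shackle_toe in the frame of toe_hole below -0.0185 m and linear speed of shackle below 0.02 m/s); the robot touches nothing.
It fails at once if more than 30 N between the shackle and the lock's inner works (pawl and stop) (contact force between shackle and lock_core above 30 N).
It fails at once if the jug moved more than 20 mm (distance of jug from where it was at the start of the episode above 0.02 m).
It fails at once if the bowl moved more than 20 mm (distance of bowl from where it was at the start of the episode above 0.02 m).
It fails at once if the hammer moved more than 20 mm (distance of hammer from where it was at the start of the episode above 0.02 m).
It also fails if it takes over 54 s, if anything falls off the work surface, if the arm or the gripper's body presses on something with over 40 N, if the wrist force passes 120 N, or if a joint passes its speed limit or range.

## Robot

A 7-joint arm with a two-finger parallel gripper is mounted at the origin on the work surface. World frame = base frame: x ahead of the robot, y to its left, z up, the work surface at z = 0. Lengths are in m, angles in rad, forces in N, time in s.
With the tool pointing down it reaches from about 0.425 to 0.825 m from the base axis. Payload 3.6 kg.
Tool frame: the origin (TCP) lies on the centre line of the jaws, within the pads' length; the fingertips stand 25 mm ahead of it and the grasp point (between the pads) lies 6 mm ahead of it (tip_reach is the distance from the TCP to the fingertips, in m); z points along the fingers, y is the line along which they close (so a half turn about z gives the same grasp; the last joint's range is limited). The gripper opens to 93 mm and grips with 3 to 60 N. Pads are 15 mm wide; open, the fingers measure 128 mm over their backs; the gripper's body (75 mm by 188 mm) begins 65 mm behind the grasp point.
Start: joints at [-0.026, 0.615, -0.013, 1.423, 0.008, 1.103, -0.04], TCP at [0.65, 0, 0.244] pointing down, gripper open.
Joint ranges: [-3.12, 3.12], [-0.3, 2.06], [-1.34, 1.32], [0.26, 2.42], [-1.36, 4.5], [0.01, 1.98], [-2.84, 2.84]. Speed limits (rad/s): [2.79, 2.79, 3.14, 3.14, 3.14, 3.14, 3.14].

## Interface

Orientations are given as a unit quaternion [x, y, z, w].
In Python, from cell import * gives the robot as it stands. Calls block until the motion is done:
- movep(position, orientation): joint-space move of the TCP to a pose.
- movel(position, rot=None, velocity=0.15): straight line of the TCP; rot=None keeps the orientation; velocity is the mean speed in m/s.
- movej(angles): joint-space move.
- move_gripper(opening, strength=None): finger opening in m; strength is the grip in N (None keeps the last); returns when the fingers have stopped.
- dwell(seconds).
- solve_ik(position, orientation): joint angles nearest the present ones, or None.
- sense(): the state.
- get_image(name): name is "scene" or "side" or "wrist"; returns a dict with "color" (400x640x3 uint8, red, green, blue), "fx", "fy", "cx", "cy" (pixels), "origin" and "attitude" of the camera in the world. Camera axes: x right, y down, z forward; pixel columns grow to the right and rows downward; lengths in m; the calibration is good to about 2 mm. The wrist camera is an equidistant fisheye: a pixel r from the principal point sees the ray r / f radians off the axis. A picture is of the moment at which its call begins. There is no depth.
A pose or a line that the arm cannot do raises Unreachable and nothing moves.
- hand_in(): hands the job in; it is judged then, once.
Trained networks look in a picture, given as the dict that the camera call returned (one of the last four; its "shot" number tells which), for a name from the list of things; names that differ only in an ending like _2 or _b are one class to them, and where a whole thing is asked for, a point or a joint stands for the part that bears it (a point fixed in the world has none). Each returns a list of dicts, best first, with "conf" (0 to 1); they miss things now and then, are a little off and sometimes report something else, mostly with a low value. They report only what shows in the picture. A call takes as long as a camera call. They do not tell look-alikes from the thing itself.
- find_in(picture, query): "location" ([x, y, z] in m, in world coordinates, good to about 4 mm: the middle of the surface that is visible of it).
- place_of(picture, query): "location" ([x, y, z] in m, in world coordinates, good to about 4 mm: a listed point, or the origin of a listed thing).
The state is a dict: "time": time; "q": joint angles; "qd": joint speeds; "tau": joint torques, N m; "tcp_pos": TCP position; "eef_rot": TCP orientation; "wrist_force": force on the tool from outside, world axes, zero at the start; "torque": the same for the moment, N m; "opening": finger opening in m; "grip_force": force on a finger pad.
Only numpy, scipy, OpenCV 4.12 (cv2) and the standard library are available. Lean on these libraries where they do the work, as an engineer would, in place of code of your own. Each camera call takes 0.05 s, during which the arm holds its last target. There are 200 camera calls.

## Working session

There is one attempt and no reset: what is moved stays moved. The work goes in short steps, each a Python script; the robot and the scene stay as the last script left them, time stands still between calls to the robot, and variables do not carry over. Pictures are saved under pics/ and viewed, at most 10 in all, crops included, and the job is handed in when it is done.

```bash
mkdir -p pics
python3 - <<'E'
from cell import *
import cv2, numpy as np
s=sense(); print(s['time'],s['tcp_pos'],s['eef_rot'],s['wrist_force'])
for n in ("scene","side"):
    p=get_image(n); cv2.imwrite(f"pics/{n}0.png",p["color"][:,:,::-1])
    print(n,np.round(p["origin"],3),np.round(p["attitude"],3),p["fx"])
    for q in ("chest","lid_press","lid_eye","shackle","shackle_grip","shackle_toe","toe_hole","heel_hole","jug","bowl","hammer"):
        print(q,[(np.round(d["location"],3).tolist(),round(d["conf"],2)) for d in place_of(p,q)[:4]])
print(sense()['time'])
E
```

```text
0.0 [6.49288404e-01 2.71444368e-05 2.42503692e-01] [ 0.70707747  0.70713496 -0.0009037  -0.0008784 ] [ 0.51252222  0.76419338 -0.59962737]
scene [ 1.455 -0.258  0.923] [ 0.729  0.536 -0.26  -0.338] 433.4993496008501
chest [([0.631, 0.069, 0.001], 0.57)]
lid_press [([0.603, -0.031, 0.148], 0.94)]
lid_eye [([0.538, 0.037, 0.161], 0.68)]
shackle [([0.507, 0.357, 0.006], 0.56), ([0.3, 0.028, 0.003], 0.47), ([0.468, -0.265, -0.003], 0.25)]
shackle_grip [([0.426, 0.068, 0.008], 0.52)]
shackle_toe [([0.365, -0.001, 0.005], 0.64), ([0.462, 0.408, 0.007], 0.54), ([0.63, 0.069, 0.002], 0.34)]
toe_hole []
heel_hole []
jug [([0.621, 0.274, 0.001], 0.89)]
bowl [([0.716, -0.153, -0.002], 0.75)]
hammer [([0.468, -0.265, -0.002], 0.63)]
side [0.328 0.818 0.707] [-0.105  0.885 -0.45   0.05 ] 384.2145012886888
chest [([0.626, 0.067, -0.002], 0.98)]
lid_press [([0.602, -0.028, 0.146], 0.58)]
lid_eye [([0.541, 0.034, 0.161], 0.74)]
shackle [([0.375, 0.183, 0.002], 0.69), ([0.51, 0.358, 0.004], 0.6), ([0.52, 0.063, 0.069], 0.49)]
shackle_grip [([0.429, 0.068, 0.006], 0.9), ([0.373, 0.39, 0.004], 0.77), ([0.443, 0.249, 0.006], 0.7)]
shackle_toe [([0.462, 0.406, 0.006], 0.87), ([0.365, 0.008, 0.007], 0.86), ([0.485, 0.045, 0.098], 0.65)]
toe_hole [([0.529, 0.028, 0.088], 0.78)]
heel_hole [([0.518, 0.061, 0.087], 0.56), ([0.539, 0.039, 0.16], 0.21)]
jug [([0.619, 0.272, 0.002], 0.75)]
bowl []
hammer [([0.468, -0.268, -0.003], 0.96)]
1.2
```

View pics/side0.png

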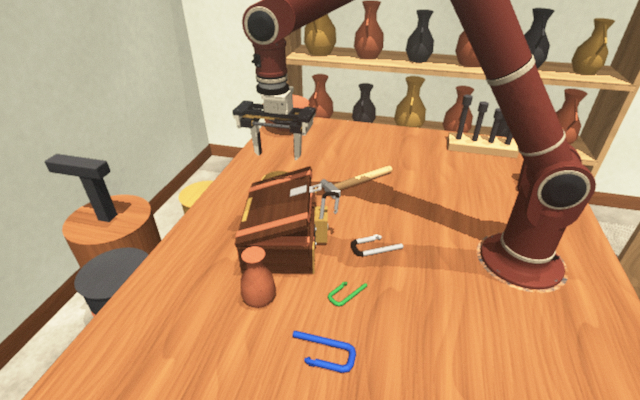

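View pics/scene0.png

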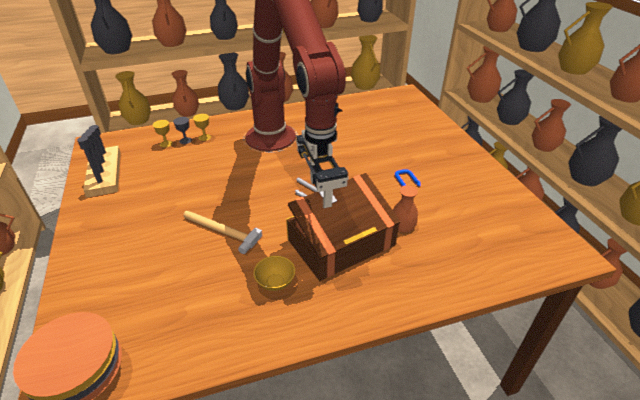

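The side view shows the steel shackle standing in the lock at about (330,190). The look-alikes lying on the bench are a larger steel one at (375,245), a green one and a blue one. Next I'll measure close up with the wrist camera.

```bash
cat > h.py <<'E'
from cell import *
import cv2, numpy as np
from scipy.spatial.transform import Rotation as R
def down(a):  # tool pointing down, closing line (tool y) along world angle a
    return (R.from_euler('z',a)*R.from_quat([.70710678,.70710678,0,0])).as_quat()
def look(n,qs,save=None,near=None,rad=.15):
    p=get_image(n)
    if save: cv2.imwrite(f"pics/{save}.png",p["color"][:,:,::-1])
    o={}
    for q in qs:
        o[q]=[(np.round(d["location"],4).tolist(),round(d["conf"],2)) for d in place_of(p,q)[:4]]
        print(n,q,o[q])
    return o
E
python3 - <<'E'
from h import *
Q=("chest","lid_press","lid_eye","shackle","shackle_grip","shackle_toe","toe_hole","heel_hole","lock_core")
movep([.50,.02,.30],down(0.2)); look("wrist",Q,"w1")
movep([.47,.08,.30],down(-.3)); look("wrist",Q)
look("side",Q)
print(sense()['time'],sense()['q'])
E
```

```text
wrist chest [([0.6292, 0.0702, -0.0009], 0.69)]
wrist lid_press [([0.6059, -0.0264, 0.1514], 0.65), ([0.5228, 0.0632, 0.0905], 0.49)]
wrist lid_eye [([0.5428, 0.033, 0.16], 0.6)]
wrist shackle [([0.5185, 0.0617, 0.0719], 0.81), ([0.3051, 0.0251, 0.0088], 0.75), ([0.3788, 0.1844, 0.0086], 0.69)]
wrist shackle_grip [([0.4453, 0.2509, 0.0068], 0.98), ([0.496, 0.0494, 0.161], 0.75), ([0.4281, 0.0705, 0.0037], 0.72)]
wrist shackle_toe [([0.426, 0.1887, 0.0014], 0.95), ([0.4899, 0.0513, 0.0955], 0.93), ([0.3596, 0.0044, 0.0038], 0.55)]
wrist toe_hole [([0.5299, 0.0295, 0.0913], 0.63), ([0.6278, 0.0704, -0.0043], 0.58), ([0.4652, -0.2636, -0.0022], 0.47)]
wrist heel_hole [([0.5252, 0.0637, 0.0927], 0.95)]
wrist lock_core [([0.522, 0.0443, 0.0878], 0.47), ([0.4891, 0.0489, 0.094], 0.4)]
wrist chest [([0.6304, 0.0698, -0.002], 0.77)]
wrist lid_press [([0.6076, -0.0268, 0.1475], 0.85)]
wrist lid_eye [([0.54, 0.0326, 0.1577], 0.89), ([0.4966, 0.0525, 0.1623], 0.59)]
wrist shackle [([0.3778, 0.181, 0.0053], 0.96), ([0.3042, 0.0265, 0.0057], 0.93), ([0.522, 0.0634, 0.07], 0.89)]
wrist shackle_gri
[... 688 characters left out ...]
 ([0.4662, -0.2623, 0.0007], 0.23)]
side shackle [([0.5179, 0.0637, 0.0678], 0.68), ([0.3018, 0.0283, 0.0085], 0.57), ([0.5086, 0.3568, 0.0067], 0.55)]
side shackle_grip [([0.3752, 0.386, 0.0049], 0.89), ([0.4291, 0.0667, 0.0058], 0.6), ([0.4403, 0.2484, 0.0052], 0.6), ([0.4961, 0.0546, 0.1651], 0.46)]
side shackle_toe [([0.4656, 0.4112, 0.0079], 0.86), ([0.3611, 0.0055, 0.0045], 0.75), ([0.4954, 0.0542, 0.1627], 0.75), ([0.4875, 0.0456, 0.0992], 0.67)]
side toe_hole [([0.5299, 0.0263, 0.0904], 0.56)]
side heel_hole [([0.5183, 0.0602, 0.0869], 0.92)]
side lock_core [([0.6187, 0.272, -0.0009], 0.33)]
4.0167 [-0.22022007  0.28725533  0.00757003  1.81815829 -0.00247304  1.03608619
 -0.51161362]
```

View pics/w1.png

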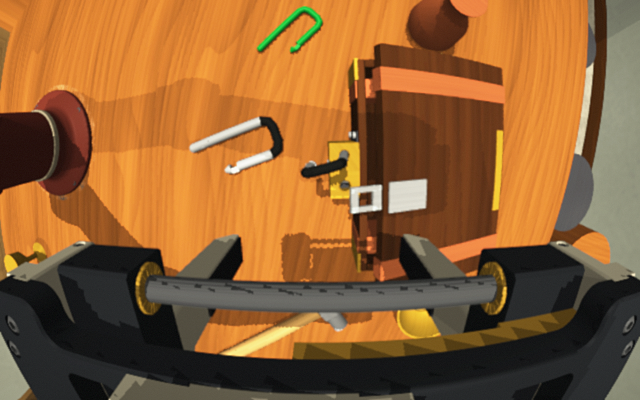

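```bash
cat > fit.py <<'E'
from h import *
from scipy.optimize import least_squares
obs=[((0,0),(.6297,.0692)),((-.107,-.018),(.5302,.0291)),((-.107,.018),(.5219,.0617)),((-.107,0),(.5222,.0447))]
lp,le=np.array([.6040,-.0270,.1481]),np.array([.5410,.0345,.159])
def lidpt(c,r,y,h,a): 
    return tow(c,.09-r*np.cos(a)+h*np.sin(a),y,.085+r*np.sin(a)+h*np.cos(a))
def tow(c,x,y,z):
    s,k=np.sin(c[2]),np.cos(c[2]); return np.array([c[0]+k*x-s*y,c[1]+s*x+k*y,z])
def res(v):
    r=[tow(v,*p,0)[:2]-o for p,o in obs]
    return np.concatenate(r+[lidpt(v,.15,-.09,.014,v[3])-lp,lidpt(v,.197,-.018,.010,v[3])-le])
f=least_squares(res,[.63,.07,.25,.35]); C=f.x
E
python3 - <<'E'
from fit import *
print(C,np.round(f.fun,4))
move_gripper(0.0); q=down(C[2])
tip=.025; a0=C[3]
P=lambda a,up=0: lidpt(C,.15,-.09,.014,a)+[0,0,tip+up]
movep(P(a0,.06),q); f0=np.array(sense()['wrist_force']); print(f0)
movel(P(a0,.012),velocity=.1)
for a in np.arange(a0+.02,-.05,-.03):
    movel(P(a),velocity=.06); s=sense(); d=s['wrist_force']-f0
    print(round(a,3),np.round(d,1),np.round(s['tcp_pos'][2]-tip,4))
    if d[2]>9: break
movel(np.array(sense()['tcp_pos'])+[0,0,.09],velocity=.15)
movep([.47,.06,.30],down(0))
look("wrist",("lid_press","lid_eye","shackle_grip","shackle_toe","shackle","heel_hole","toe_hole"),"w2")
print(sense()['time'])
E
```

```text
[0.62883896 0.07040439 0.2300437  0.33515297] [-0.0009  0.0012 -0.0014 -0.0006 -0.0013  0.0018  0.0025  0.0013 -0.0004
 -0.001  -0.0005  0.0016 -0.0028  0.0002]
[ 0.02061649 -0.68519424 -0.0889607 ]
0.355 [0.6 0.9 0.5] 0.15
0.325 [-0.   1.7 -0.2] 0.1461
0.295 [-0.2  0.9  0.9] 0.1417
0.265 [-0.2  0.9 -0.2] 0.1374
0.235 [-0.4  1.2 -0.4] 0.1331
0.205 [-1.3  0.5  0.1] 0.1288
0.175 [ 0.7  0.5 -0.8] 0.1245
0.145 [ 0.   1.3 -0. ] 0.1201
0.115 [-0.2 -0.2 -0.3] 0.1157
0.085 [-0.5  0.5 -0.1] 0.1113
0.055 [-1.   0.2  0.3] 0.1069
0.025 [-0.   0.5 -0.8] 0.1024
-0.005 [-1.1  0.7  6.9] 0.0994
-0.035 [-7.8  0.6 28. ] 0.0991
wrist lid_press [([0.5923, -0.0274, 0.1024], 0.92)]
wrist lid_eye [([0.529, 0.0322, 0.0914], 0.91)]
wrist shackle_grip [([0.4465, 0.2528, 0.007], 0.64), ([0.4958, 0.052, 0.159], 0.58), ([0.4295, 0.0671, 0.0031], 0.56)]
wrist shackle_toe [([0.4256, 0.1883, 0.0014], 0.92), ([0.4892, 0.0476, 0.0969], 0.91), ([0.3612, 0.0034, 0.0052], 0.55)]
wrist shackle [([0.3788, 0.181, 0.0085], 0.92), ([0.5205, 0.0642, 0.0708], 0.87), ([0.3068, 0.0293, 0.0101], 0.79)]
wrist heel_hole [([0.5227, 0.0599, 0.0923], 0.78)]
wrist toe_hole [([0.5296, 0.0277, 0.0943], 0.95)]
12.3417
```

View pics/w2.png

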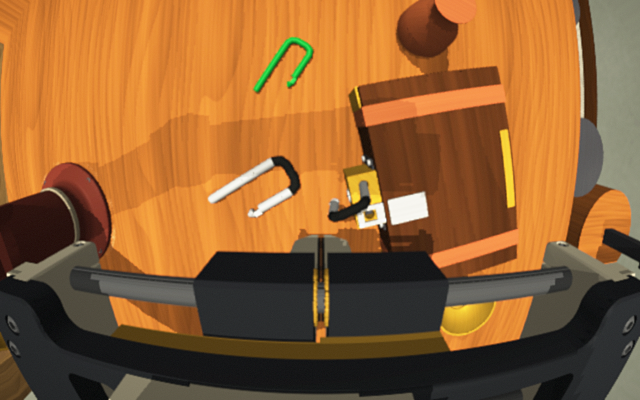

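The lid is shut: the plate's eye lies over the lock at about (370,213), and the shackle crown at (350,208) still points out to the front. Now I'll pinch the crown.

```bash
cat >> fit.py <<'E'
obs+=[((-.107,.018),(.5227,.0599)),((-.107,-.018),(.5296,.0277)),((-.107,.018),(.5205,.0642)),((-.107,-.018),(.529,.0322)),((-.060,-.09),(.5923,-.0274))]
f=least_squares(res,[.63,.07,.25,.35]); C=f.x
H=tow(C,-.107,.018,.09); T=tow(C,-.107,-.018,.09)
E
python3 - <<'E'
from fit import *
print(C,H,T)
toe=np.array([.4893,.0487]); d=toe-H[:2]; th=np.arctan2(d[1],d[0])+np.pi/2
print(th,th-C[2],np.linalg.norm(d))
u=d/np.linalg.norm(d); g=H[:2]+u*.020
q=down(th); move_gripper(.05,20)
movep([*g,.25],q); movel([*g,.163+.014],velocity=.1)
f0=np.array(sense()['wrist_force'])
look("wrist",("shackle_grip","shackle_toe","heel_hole","toe_hole","shackle"),"w3"); look("side",("shackle_grip","shackle_toe"),"s3")
move_gripper(0,20); s=sense(); print(s['opening'],s['grip_force'],s['wrist_force']-f0,s['torque'],s['tcp_pos'],s['time'])
E
```

```text
[0.62898367 0.07133449 0.23768066 0.33353876] [0.52075371 0.06363539 0.09      ] [0.52922988 0.02864747 0.09      ]
-1.1274809021132888 -1.3651615660488574 0.03481956188159252
wrist shackle_grip [([0.4451, 0.2507, 0.0069], 0.96), ([0.3736, 0.3859, 0.0073], 0.74), ([0.4958, 0.0537, 0.1567], 0.63), ([0.4279, 0.0687, 0.0036], 0.55)]
wrist shackle_toe [([0.4659, 0.4086, 0.0067], 0.91), ([0.3599, 0.0031, 0.0059], 0.72), ([0.4235, 0.1901, 0.004], 0.71), ([0.4959, 0.0521, 0.1585], 0.2)]
wrist heel_hole [([0.5216, 0.062, 0.0891], 0.86)]
wrist toe_hole [([0.5296, 0.0294, 0.0903], 0.97), ([0.6167, 0.2762, -0.0021], 0.17)]
wrist shackle [([0.304, 0.0241, 0.0074], 0.93), ([0.5072, 0.3531, 0.0079], 0.63), ([0.5234, 0.0664, 0.0707], 0.6), ([0.3776, 0.1797, 0.0073], 0.58)]
side shackle_grip [([0.4429, 0.2472, 0.0069], 0.78), ([0.4311, 0.0668, 0.0058], 0.72), ([0.3738, 0.3844, 0.0061], 0.71), ([0.4959, 0.0537, 0.1605], 0.49)]
side shackle_toe [([0.4652, 0.4045, 0.0053], 0.75), ([0.4891, 0.0439, 0.098], 0.73), ([0.3595, 0.0055, 0.0031], 0.55), ([0.7096, -0.147, 0.0017], 0.47)]
0.009256064752305735 19.93893392616883 [ 0.83954823  1.48660816 -1.08215411] [0.09562267 0.04263342 0.00297638] [0.50267167 0.05510477 0.17696696] 16.275
```

View pics/w3.png

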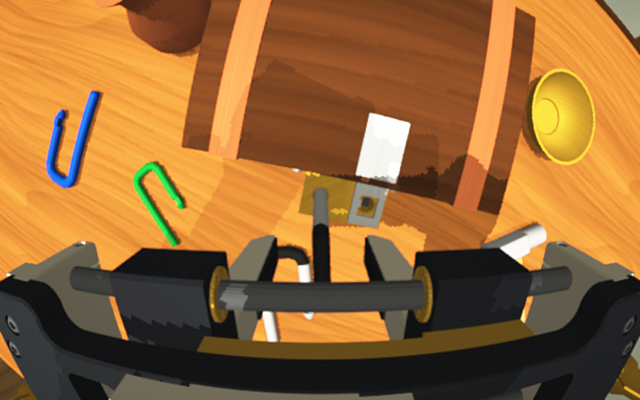

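Gripped at 9.3 mm opening. Now I'll swing it round about the heel axis.

Run:
```python
from fit import *
th0=-1.1275; z=.1785
f0=np.array(sense()['wrist_force'])
for k,t in enumerate(np.linspace(th0,C[2],9)):
    w=k/8; r=.020*(1-w)+.018*w
    p=H[:2]+r*np.array([np.cos(t-np.pi/2),np.sin(t-np.pi/2)])
    movel([*p,z],rot=down(t),velocity=.03 if k else .02); s=sense()
    print(round(t,2),np.round(s['wrist_force'],1),np.round(s['torque'],2),round(s['opening'],4))
look("wrist",("shackle_grip","shackle_toe","toe_hole","lid_eye","heel_hole"),"w4"); look("side",("shackle_grip","shackle_toe","toe_hole","lid_eye","lid_press"),"s4")
im=cv2.imread("pics/s4.png"); w=cv2.imread("pics/w4.png")
cv2.imwrite("pics/c4.png",np.hstack([cv2.resize(im[150:260,270:390],(400,367)),cv2.resize(w[100:320,200:440],(400,367))]))
print(sense()['tcp_pos'],sense()['time'])
```

```text
-1.13 [-0.8  0.1 -0.1] [0.16 0.09 0.04] 0.0093
-0.96 [-0.2 -0.1 -0.9] [ 0.07  0.08 -0.02] 0.0094
-0.79 [-0.3  0.2 -1.3] [-0.03  0.11  0.02] 0.0093
-0.62 [-0.2 -0.6 -0.8] [-0.06  0.07  0.04] 0.0095
-0.44 [-0.4 -0.7 -0.3] [-0.08  0.08  0.03] 0.0092
-0.27 [-1.2  0.1 -0.5] [-0.15  0.03  0.06] 0.0093
-0.1 [-0.3 -1.  -2. ] [-0.17 -0.02 -0.04] 0.0096
0.07 [ 0.3  0.1 -0.8] [-0.17 -0.04  0.04] 0.0092
0.24 [-0.4 -0.7 -1. ] [-0.13 -0.06 -0.  ] 0.0092
wrist shackle_grip [([0.5271, 0.0386, 0.1586], 0.77), ([0.4289, 0.07, 0.0052], 0.65)]
wrist shackle_toe [([0.4246, 0.1854, 0.0026], 0.97), ([0.3605, 0.0052, 0.0072], 0.93)]
wrist toe_hole [([0.5265, 0.0302, 0.0898], 0.86)]
wrist lid_eye []
wrist heel_hole [([0.5205, 0.0621, 0.0907], 0.74), ([0.6248, 0.073, 0.0005], 0.21)]
side shackle_grip [([0.4426, 0.2478, 0.004], 0.84), ([0.4275, 0.064, 0.0056], 0.83), ([0.3741, 0.3872, 0.0033], 0.79), ([0.5287, 0.0298, 0.0961], 0.74)]
side shackle_toe [([0.3622, 0.0038, 0.0065], 0.97), ([0.4264, 0.1888, 0.0065], 0.72), ([0.464, 0.4059, 0.0081], 0.72), ([0.5269, 0.0275, 0.0995], 0.5)]
side toe_hole [([0.5299, 0.0275, 0.087], 0.56)]
side lid_eye [([0.5292, 0.0289, 0.0951], 0.84), ([0.5896, -0.0314, 0.1006], 0.32)]
side lid_press [([0.5878, -0.0288, 0.0984], 0.9), ([0.5249, 0.0424, 0.1642], 0.34), ([0.7092, -0.1444, 0.0035], 0.26)]
[0.52494018 0.04613261 0.17849392] 19.6583
```

View pics/c4.png

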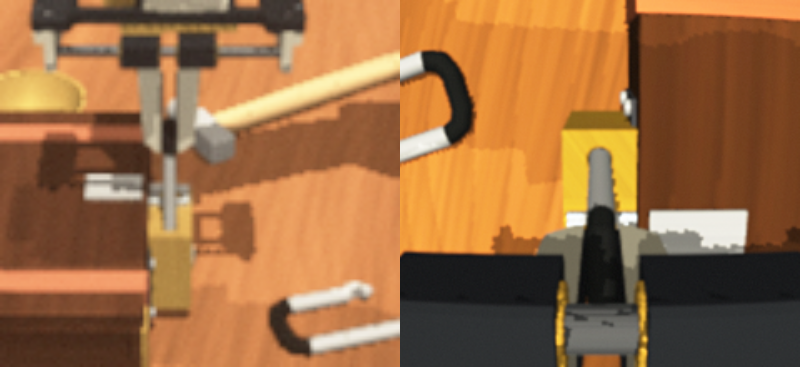

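It's lined up: the toe stands over the eye and lateral forces are about 1 N. I'll re-grip to release any lean, then press with force steps.

```bash
cat > press.py <<'E'
from h import *
def press(zs,lim,lat=8):
    x,y,_=sense()['tcp_pos']
    for z in zs:
        movel([x,y,z],velocity=.02); w=np.mean([sense()['wrist_force'] for _ in range(3)],axis=0)-F0; s=sense()
        print(round(z,4),round(s['tcp_pos'][2],4),np.round(w,1),round(s['time'],1))
        if w[2]>lim or np.hypot(*w[:2])>lat: return z
    return None
E
python3 - <<'E'
import press as m; from press import *
move_gripper(.014,25); dwell(.3); m.F0=np.array(sense()['wrist_force']); move_gripper(0,25)
print(m.F0,sense()['opening'])
r=press(np.arange(.1755,.1495,-.003),7)
if r is None: r=press(np.arange(.1495,.1255,-.0007),12.5)
s=sense(); print(r,s['opening'],s['time'])
E
```

```text
[-0.64020969  0.15255472 -0.34568122] 0.009230356732764794
0.1755 0.1758 [ 0.2 -0.9  3.1] 20.9
0.1725 0.1733 [-0.1  0.7  6.8] 21.2
0.1695 0.1711 [-0.7  1.5  9.9] 21.5
0.16949999999999998 0.009060863370543525 21.475
```

Run:
```python
from fit import *
look("side",("shackle_grip","shackle_toe","toe_hole","lid_eye"),"s5"); look("wrist",("shackle_grip","toe_hole","heel_hole"),"w5")
s=sense();print(s['torque'],s['wrist_force'],s['tcp_pos'])
im=cv2.imread("pics/s5.png"); w=cv2.imread("pics/w5.png")
cv2.imwrite("pics/c5.png",np.hstack([cv2.resize(im[160:260,280:380],(400,400),interpolation=2),cv2.resize(w[140:300,240:400],(400,400),interpolation=2)]))
```

```text
side shackle_grip [([0.3753, 0.386, 0.0007], 0.89), ([0.44, 0.2467, 0.0083], 0.76), ([0.4283, 0.0646, 0.0076], 0.67), ([0.5262, 0.0416, 0.1566], 0.61)]
side shackle_toe [([0.4616, 0.4111, 0.0066], 0.93), ([0.4245, 0.1883, 0.0034], 0.79), ([0.3629, 0.0055, 0.0063], 0.58)]
side toe_hole [([0.5312, 0.0283, 0.0887], 0.93)]
side lid_eye [([0.5261, 0.0328, 0.0971], 0.88)]
wrist shackle_grip [([0.4296, 0.0683, 0.0031], 0.72), ([0.5283, 0.0404, 0.1483], 0.66)]
wrist toe_hole [([0.5301, 0.0298, 0.0924], 0.79)]
wrist heel_hole [([0.5242, 0.0607, 0.0916], 0.57), ([0.529, 0.0298, 0.0891], 0.51)]
[ 0.15942289  0.38214031 -0.01326107] [-2.35089979  1.35584789 10.3442067 ] [0.52576167 0.04704042 0.1710681 ]
```

View pics/c5.png

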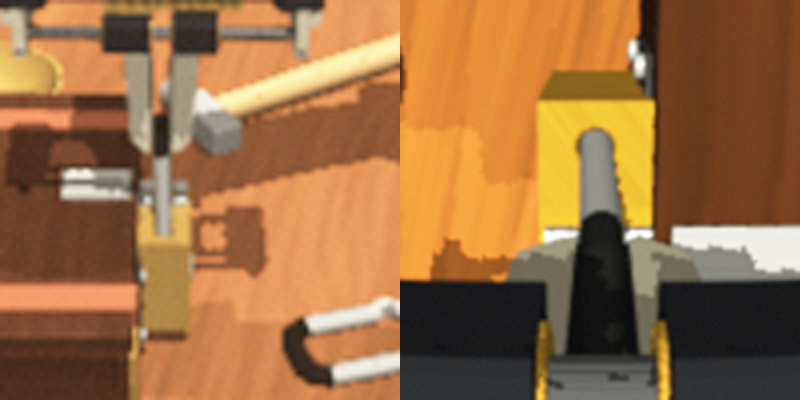

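The shackle moved down and is over the hole, but it's wedging. It leans toward the toe side by its 3° of play, since the crown measures about 6 mm beyond nominal along the bar. I'll back up, re-grip, sweep the tilt about the heel and watch the moment.

```bash
cat > tilt.py <<'E'
from fit import *
B=R.from_euler('z',C[2])
PIV=H-[0,0,.010]
def pose(p0,ax,ay):   # p0: upright TCP position; tilt about chest x / y through the heel
    r=B*R.from_euler('xyz',[ax,ay,0])*B.inv()
    return PIV+r.apply(np.array(p0)-PIV),(r*R.from_quat(down(C[2]))).as_quat()
def meas():
    S=[]
    for _ in range(6):
        dwell(.02); s=sense(); S.append(np.r_[s['wrist_force'],s['torque']])
    m=np.mean(S,axis=0); return np.r_[B.inv().apply(m[:3]),B.inv().apply(m[3:])]
E
python3 - <<'E'
from tilt import *
P0=[*(H[:2]+.018*np.array([np.sin(C[2]),-np.cos(C[2])])),.1785]
movel(P0,velocity=.05); move_gripper(.016,25); dwell(.2); m0=meas(); print('free',np.round(m0,2))
move_gripper(0,25); print('grip',np.round(meas()-m0,2))
for a in (-.015,-.03,-.045,-.06,-.075):
    p,q=pose(P0,a,0); movel(p,rot=q,velocity=.03); print(a,np.round(meas()-m0,2))
look("wrist",("shackle_grip",)); look("side",("shackle_grip","shackle_toe"))
print(sense()['time'],sense()['opening'])
E
```

```text
free [ 0.18 -0.    0.05 -0.    0.01  0.  ]
grip [-0.58 -0.59  0.2   0.    0.   -0.02]
-0.015 [ 0.1  -0.36 -0.96  0.   -0.06  0.03]
-0.03 [-0.44 -0.14 -0.97  0.03 -0.02 -0.01]
-0.045 [-0.15 -0.08 -1.28  0.03 -0.02  0.01]
-0.06 [-0.31 -0.3  -1.15  0.08 -0.01 -0.  ]
-0.075 [-0.06 -0.22 -1.08  0.1  -0.02 -0.02]
wrist shackle_grip [([0.526, 0.0449, 0.1633], 0.79), ([0.4289, 0.0684, 0.0053], 0.75)]
side shackle_grip [([0.3742, 0.3877, 0.0042], 0.93), ([0.4302, 0.0685, 0.0072], 0.9), ([0.524, 0.0497, 0.1647], 0.61), ([0.4397, 0.2468, 0.0071], 0.61)]
side shackle_toe [([0.3627, 0.007, 0.0082], 0.9), ([0.4234, 0.1911, 0.0079], 0.7), ([0.4667, 0.4088, 0.0071], 0.65), ([0.5277, 0.0272, 0.1015], 0.53)]
25.3417 0.009440228686289649
```

```bash
cat > press2.py <<'E'
from tilt import *
P0=[*(H[:2]+.018*np.array([np.sin(C[2]),-np.cos(C[2])])),.1785]
def go(zs,ax,ay,lim,m0):
    p,q=pose(P0,ax,ay); 
    for z in zs:
        movel([p[0],p[1],z],rot=q,velocity=.02)
        S=[]
        for _ in range(3): s=sense(); S.append(np.r_[s['wrist_force'],s['torque']]); dwell(.01)
        m=np.mean(S,axis=0); m=np.r_[B.inv().apply(m[:3]),B.inv().apply(m[3:])]-m0
        print(round(z,4),round(s['tcp_pos'][2],4),np.round(m,2),round(s['time'],1))
        if m[2]>lim or np.hypot(*m[:2])>8: return z
E
python3 - <<'E'
from press2 import *
m0=np.array([.18,0,.05,0,.01,0])
p,q=pose(P0,-.052,0); z0=p[2]; print(z0)
r=go(np.r_[z0,np.arange(z0-.004,z0-.028,-.004)],-.052,0,8,m0)
print(r,sense()['opening'])
E
```

```text
0.17930243623841302
0.1793 0.1793 [-0.38  0.06 -1.4   0.06 -0.03 -0.  ] 25.6
0.1753 0.1755 [-0.03 -0.24  1.81 -0.05 -0.04 -0.01] 26.0
0.1713 0.1712 [ 0.27 -0.14  1.41 -0.04 -0.02  0.02] 26.4
0.1673 0.1672 [-0.26 -0.11  1.78  0.02 -0.05  0.01] 26.8
0.1633 0.1634 [-0.61  0.86  3.22  0.23  0.02  0.  ] 27.1
0.1593 0.1593 [-0.23  2.1   3.66  0.52  0.04 -0.02] 27.5
0.1553 0.1558 [-0.85  3.26  6.8   0.74  0.18 -0.07] 27.9
None 0.009244340776333631
```

Much freer now. A lateral force of +3 N is building in y, so I'll relax that offset before going on.

Run:
```python
from press2 import *
m0=np.array([.18,0,.05,0,.01,0])
p,_=pose(P0,-.052,0); yv=B.apply([0,1,0])
for a,dy in ((-.052,.001),(-.052,.002),(-.045,.002),(-.038,.002)):
    _,q=pose(P0,a,0); t=np.array([p[0],p[1],.1553])+yv*dy
    movel(t,rot=q,velocity=.01); s=sense(); print(a,dy,np.round(meas()-m0,2),round(s['tcp_pos'][2],4),round(s['time'],1))
```

```text
-0.052 0.001 [-1.2   2.08  5.55  0.45  0.17 -0.07] 0.1557 28.1
-0.052 0.002 [-0.91  1.17  4.9   0.19  0.11 -0.02] 0.1556 28.5
-0.045 0.002 [-0.84  1.15  5.23  0.11  0.14 -0.05] 0.1555 28.8
-0.038 0.002 [-0.6   0.97  5.36  0.02  0.14 -0.03] 0.1554 29.2
```

Run:
```python
from press2 import *
m0=np.array([.18,0,.05,0,.01,0])
p,_=pose(P0,-.052,0); yv=B.apply([0,1,0]); _,q=pose(P0,-.04,0); t=np.array([p[0],p[1],0])+yv*.003
for z in np.r_[.1555-.001*np.arange(8),.1477-.0006*np.arange(36)]:
    movel([t[0],t[1],z],rot=q,velocity=.01)
    S=[]
    for _ in range(3): s=sense(); S.append(np.r_[s['wrist_force'],s['torque']]); dwell(.01)
    m=np.mean(S,axis=0); m=np.r_[B.inv().apply(m[:3]),B.inv().apply(m[3:])]-m0
    print(round(z,4),round(s['tcp_pos'][2],4),np.round(m[:4],1),round(s['time'],1))
    if m[2]>12.5 or np.hypot(*m[:2])>8 or s['time']>43: break
print(sense()['opening'])
```

```text
0.1555 0.1554 [-0.3 -1.7  3.8 -0.5] 29.6
0.1545 0.1545 [-1.  -2.   3.6 -0.7] 29.8
0.1535 0.1534 [-0.2 -2.7  3.9 -0.8] 30.1
0.1525 0.1524 [-0.3 -3.8  3.1 -0.9] 30.4
0.1515 0.1514 [ 0.  -3.   2.9 -0.9] 30.6
0.1505 0.1504 [ 0.1 -3.2  2.8 -1. ] 30.9
0.1495 0.1494 [-0.4 -2.9  2.6 -0.8] 31.2
0.1485 0.1484 [-0.5 -2.5  2.8 -0.8] 31.5
0.1477 0.1477 [ 0.3 -1.9  3.  -0.7] 31.8
0.1471 0.1471 [ 0.6 -1.9  2.9 -0.7] 32.0
0.1465 0.1468 [-0.4 -1.9  4.9 -0.6] 32.3
0.1459 0.1466 [-0.8 -1.5  7.3 -0.6] 32.6
0.1453 0.1463 [-1.3 -1.4  9.5 -0.5] 32.9
0.1447 0.1461 [-2.  -1.  11.5 -0.4] 33.1
0.1441 0.1458 [-2.1 -0.2 13.8 -0.3] 33.4
0.009132458035856402
```

```bash
cat > pp.py <<'E'
from press2 import *
m0=np.array([.18,0,.05,0,.01,0])
p,_=pose(P0,-.052,0); yv=B.apply([0,1,0])
def step(z,a=-.04,dy=.003,dx=0):
    _,q=pose(P0,a,0); t=np.array([p[0],p[1],0])+yv*dy+B.apply([dx,0,0])
    movel([t[0],t[1],z],rot=q,velocity=.01)
    S=[]
    for _ in range(3): s=sense(); S.append(np.r_[s['wrist_force'],s['torque']]); dwell(.01)
    m=np.mean(S,axis=0); m=np.r_[B.inv().apply(m[:3]),B.inv().apply(m[3:])]-m0
    print(round(z,4),round(s['tcp_pos'][2],4),np.round(m[:5],2),round(s['opening'],4),round(s['time'],1)); return m
E
python3 - <<'E'
from pp import *
step(.1436)
for z in (.1455,.147,.148,.149,.150):
    if step(z)[2]<-6: break
E
```

```text
0.1436 0.1457 [-2.86 -0.13 15.2  -0.25  0.56] 0.0091 33.7
0.1455 0.1462 [-0.53 -0.22  6.73 -0.3   0.12] 0.0095 34.0
0.147 0.1469 [-0.33 -1.23  2.71 -0.39 -0.14] 0.0093 34.4
0.148 0.1479 [-0.02 -1.4   2.55 -0.32 -0.09] 0.0094 34.6
0.149 0.149 [-0.45 -0.71  2.76 -0.31 -0.06] 0.0095 34.9
0.15 0.1496 [ 0.13 -1.47 -0.63 -0.41 -0.17] 0.0093 35.2
```

Run:
```python
from pp import *
for z in (.1505,.151,.1515):
    if step(z)[2]<-5: break
```

```text
0.1505 0.1499 [-0.18 -1.91 -4.92 -0.51 -0.27] 0.0089 35.5
0.151 0.1501 [  0.68  -3.55 -10.56  -0.66  -0.38] 0.0094 35.7
```

The upward pull is resisted at -10 N, so the pawl has clicked. I'll release, retreat and check.

Run:
```python
from pp import *
step(.1485); move_gripper(.04,25); dwell(.2)
t=np.array(sense()['tcp_pos']); movel(t+[0,0,.10],velocity=.15); 
movep([.47,.06,.30],down(0)); dwell(.2)
look("side",("shackle_grip","shackle","lid_press","lid_eye"),"s6"); look("wrist",("shackle_grip","shackle","toe_hole"))
im=cv2.imread("pics/s6.png"); cv2.imwrite("pics/c6.png",cv2.resize(im[130:310,220:400],(600,600)))
print(sense()['time'])
```

```text
0.1485 0.1494 [-0.33 -2.27  0.96 -0.5   0.11] 0.0091 36.2
side shackle_grip [([0.4276, 0.0693, 0.0048], 0.98), ([0.4413, 0.2494, 0.0056], 0.73), ([0.5242, 0.0464, 0.1365], 0.67), ([0.3731, 0.3858, 0.0064], 0.6)]
side shackle [([0.3014, 0.0262, 0.0079], 0.96), ([0.3756, 0.1853, 0.0005], 0.87), ([0.5071, 0.3537, 0.0036], 0.87), ([0.4682, -0.2619, 0.0014], 0.64)]
side lid_press [([0.588, -0.0348, 0.0963], 0.76)]
side lid_eye [([0.5291, 0.029, 0.0944], 0.79), ([0.5248, 0.0501, 0.1314], 0.29)]
wrist shackle_grip [([0.4445, 0.2507, 0.005], 0.77), ([0.5215, 0.0452, 0.1278], 0.76), ([0.4265, 0.0703, 0.0047], 0.59)]
wrist shackle [([0.5197, 0.0649, 0.0416], 0.96), ([0.6264, 0.0704, -0.0041], 0.64), ([0.3811, 0.1805, 0.0073], 0.6), ([0.5235, 0.062, 0.0923], 0.51)]
wrist toe_hole [([0.5303, 0.0284, 0.0895], 0.84)]
38.9417
```

View pics/c6.png

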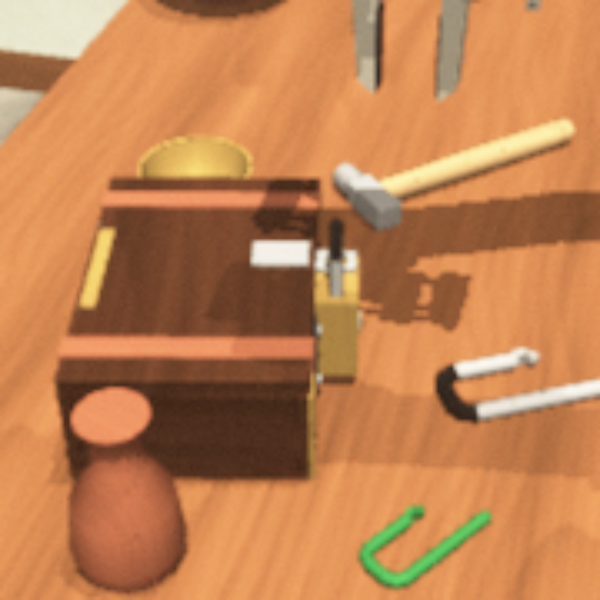

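The shackle, at (335,255) in the crop, stays down after release with its crown at about 0.132 m instead of 0.163 m. The lid is shut and the jug, bowl and hammer are where they were.

```bash
python3 -c "
from cell import *
print(hand_in())"
```

```text
the job is handed in; nothing more can be done
None
```

The lid is shut and the shackle is clicked into the lock: it resisted a 10 N pull, stayed down when let go, and took at most about 15 N of pressing; the job is handed in (no verdict returned).

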